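# Open the spice chest onto its lid stop and put the jar away

### The job

Open the wooden spice chest: raise its hinged lid by the handle, past the point of balance, and ease it back gently until it rests on the stop behind the chest and stays open by itself; do not let the lid fall either way and do not force it against the stop. Then stand the spice jar from the worktop upright on the chest floor, in the free place between the two things kept in it, without dropping it. Leave the other things standing where they are.

Things in the scene. Friction and masses are not known exactly. Their poses are not given: they have to be found in the camera images.
- chest: wooden chest, 130 (x) x 270 (y) x 120 mm high, fixed to the worktop, walls and floor 9 mm thick. Origin: centre of its underside. x points to its hinge side (away from the robot), y along the hinge, z up. A small glass mill (44 mm wide, 90 high) stands loose in it at about y = +88 mm and another spice jar (41 mm wide, 105 high) at about y = -90 mm; the place between them is free.
- lid (a joint): angle of the lid, rad: 0 shut, grows as the front edge rises and goes back. 0.33 to 0.55 kg, no spring, hardly any friction; it balances at about 1.45, falls shut below and falls back above. It rests on the stop at an unmeasured value that varies between 1.68 and 2.04. Past balance lead it, held, right onto the stop, below 1 rad/s; let go 0.1 rad short it may strike too hard.
- lid_hinge (a point): middle of the lid's hinge line, 65 mm behind the chest's origin (+x), 121 mm above it. Its axes are the chest's. The hinge line runs along y.
- lid_handle (a point): middle of the lid's handle, a straight round steel bar 10 mm thick and 98 mm long, parallel to the hinge; moves with the lid. With the lid shut it lies 120 mm in front of the hinge line and 55 mm above it (43 mm above the lid's upper face; the free gap under the bar is 38 mm). Its own z is normal to the lid's outer face; the bar may turn between the fingers. The lid is 138 x 276 x 12 mm, its front edge 18 mm beyond the bar.
- lid_stop (a point): steel bracket behind the chest, at y = +85 mm of the chest, with an adjustable rubber-tipped screw that stops the lid 51 mm above the hinge line. This point: straight above the hinge line, level with the screw; the rubber tip stands some 18 to 40 mm behind it (+x). How far the screw is turned in is not measured. The stop is hard; more than about 45 N on it (about 18 N of push at the handle) bends it.
- jar_center (a point): the loose spice jar: a clear glass cylinder with a dark cap, 41 mm across, 105 mm high, 0.09 to 0.15 kg, upright on the worktop to the left or right of the chest; this point is its centre, half-way up; z is its upright axis.
- jar: the same spice jar; origin at the centre of its underside.
- chest_floor (a point): upper face of the chest's floor in the middle of the free place, where the jar's underside shall stand; axes are the chest's.
- stored_mill: the glass mill kept in the chest, 44 mm across, 90 mm high; a bystander. Origin: centre of its underside; z is its upright axis.
- stored_jar: the spice jar already kept in the chest, 41 mm across, 105 mm high; a bystander. Origin: centre of its underside; z is its upright axis.
- tin: a food tin, 75 mm across, 110 mm high, on the other side of the chest; a bystander. Origin: centre of its underside.
- mug: a mug, 78 mm across, 101 mm high, at the right rear; a bystander. Origin: centre of its underside.
There are look-alikes about, which are no part of the job. Of the things that look like the jar, the smallest one is meant.

How it is judged:
By the outcome, as a careful person would: the job done as asked, in the order asked, and still so for the second after the job is handed in, with the robot touching nothing.
It also fails if it takes over 72 s, if anything falls off the work surface, if the arm or the gripper's body presses on something with over 40 N, if the wrist force passes 120 N, or if a joint passes its speed limit or range.

### The arm

A 6-joint arm with a two-finger parallel gripper is mounted at the origin on a cart in front of the work surface, level with it; the furniture and walls round the work are solid. World frame = base frame: x ahead of the robot, y to its left, z up, the work surface at z = 0. Lengths are in mm, angles in rad, forces in N, time in s.
With the tool pointing down it reaches from about 275 to 750 mm from the base axis. Payload 10.2 kg.
Tool frame: the origin (TCP) lies midway between the tips of the shut fingers; the grasp point (between the pads) lies 19 mm behind it; z points along the fingers, y is the line along which they close (so a half turn about z gives the same grasp; the last joint's range is limited). The gripper opens to 85 mm and grips with 20 to 120 N. Pads are 22 mm wide; open, the fingers measure 114 mm over their backs; the gripper's body (76 mm by 85 mm) begins 54 mm behind the grasp point. The pads swing forward as they close: fully open they stand 13 mm farther back than shut.
Start: joints at [-0.223, 0.313, 1.498, -0, 1.331, -0.223], TCP at [525.006, -0.013, 231.294] pointing down, gripper open.
Joint ranges: [-2.94, 2.94], [-0.97, 2.17], [0.19, 2.56], [-1.23, 4.37], [0.02, 3.11], [-2.88, 2.88]. Speed limits (rad/s): [2.39, 2.39, 3.01, 3.14, 3.14, 3.14].

### API

Orientations are given as a unit quaternion [w, x, y, z].
In Python, from rig import ctrl gives the robot as it stands.
- The arm moves only by the tool send_rows, never from a script. Its argument "targets" is a list of rows, each a list of 7 numbers: the closure, from -1 (fully open) to 1 (shut), so that 0 is half open, then the shift along the tool's x, y, z in m, then the turn, a rotation vector about the tool's x, y, z in rad. In form: [[claw, dx, dy, dz, ax, ay, az], ...]. A call has exactly 10 rows; each row shifts and turns the commanded pose from where the row before left it, along the tool's axes as they then stand; what a row does not reach is not made up. A row lasts 1/8 s, in which the tool goes at most 62.5 mm and 10.7 degrees, less where a joint would pass 70% of its speed; a pose out of reach is approached as far as the arm can. A call with a gripper value outside its range is refused whole. The fingers move at their own pace and stop on an object; "squeeze" is the grip in N (left out, the last holds). Time passes only in rows, so rows that do not move let the fingers close, or fill a call up. It gives the time, the measured TCP pose, the force, the opening and the grip force at its end, in the units of the state.
- ctrl.sense(): the state, without advancing time (a new reading comes with each control period).
- ctrl.capture(name): name is "scene" or "side" or "wrist"; returns a dict with "img" (480x640x3 uint8, red, green, blue), "camera_matrix" (3x3 intrinsics, pixels), "k1" (the pictures are not rectified: a ray, as slopes to the right and down, at radius r is drawn at 1 + k1 r^2 times it, then the intrinsics apply), "R" (3x3) and "t" (3): a world point X has camera coordinates R X + t. Camera axes: x right, y down, z forward; pixel columns grow to the right and rows downward; lengths in mm; the calibration is good to about 2 mm. A picture is of the moment at which its call begins. There is no depth.
- ctrl.finish_job(): hands the job in; it is judged then, once.
Trained networks look in a picture, given as the dict that the camera call returned (one of the last four; its "shot" number tells which), for a name from the list of things; names that differ only in an ending like _2 or _b are one class to them, and where a whole thing is asked for, a point or a joint stands for the part that bears it (a point fixed in the world has none). Each returns a list of dicts, best first, with "score" (0 to 1); they miss things now and then, are a little off and sometimes report something else, mostly with a low value. They report only what shows in the picture. A call takes as long as a camera call. They do not tell look-alikes from the thing itself.
- ctrl.boxes_of(query, picture): "extent" ([left, top, width, height] in pixels, round what is visible of it).
- ctrl.landmark_of(query, picture): "point" ([column, row] in pixels: a listed point, or the origin of a listed thing).
The state is a dict: "time_s": time; "joints": joint angles; "dq": joint speeds; "tau": joint torques, N m; "eef_pos": TCP position; "ee_rot": TCP orientation; "force": force on the tool from outside, world axes, zero at the start; "wrist_torque": the same for the moment, N m; "grip_width": opening from 0.0 (shut) to 1.0 (fully open); "grip_force": force on a finger pad.
Only numpy, scipy, OpenCV 4.12 (cv2) and the standard library are available. Lean on these libraries where they do the work, as an engineer would, in place of code of your own. Each camera call takes 0.05 s, during which the arm holds its last target. There are 200 camera calls.

## Working session

There is one attempt and no reset: what is moved stays moved. The work goes in short steps, Python scripts to look and compute and a tool call to move; the robot and the scene stay as the last step left them, time stands still between calls to the robot, and variables do not carry over. Pictures are saved under pics/ and viewed, at most 10 in all, crops included, and the job is handed in when it is done.

Besides the shell and the picture viewer there is one more tool, called after "Call:" by a JSON object that holds its "name" and its "arguments". send_rows: Moves the arm, as the interface text tells. Its arguments: {"type":"object","properties":{"targets":{"type":"array"},"squeeze":{"type":"number"}},"required":["targets"]}

```bash
ls; mkdir -p pics
cat > h.py <<'E'
import numpy as np, cv2, json
from rig import ctrl
from scipy.spatial.transform import Rotation as Ro
def ray(c,p):
    K=np.array(c["camera_matrix"]);d=np.array([c["k1"],0,0,0,0],float)
    # r: drawn = 1+k1 r^2
    u=cv2.undistortPoints(np.array([[p]],float),K,d)[0,0]
    R=np.array(c["R"]);t=np.array(c["t"]).ravel()
    o=-R.T@t; v=R.T@np.array([u[0],u[1],1]); return o,v/np.linalg.norm(v)
def atz(c,p,z):
    o,v=ray(c,p); return o+v*(z-o[2])/v[2]
def tri(L):
    A=np.zeros((3,3));b=np.zeros(3)
    for c,p in L:
        o,v=ray(c,p);M=np.eye(3)-np.outer(v,v);A+=M;b+=M@o
    X=np.linalg.solve(A,b)
    return X,[round(float(np.linalg.norm((np.eye(3)-np.outer(v,v))@(X-o))),1) for o,v in [ray(c,p) for c,p in L]]
def proj(c,X):
    K=np.array(c["camera_matrix"]);R=np.array(c["R"],float);t=np.array(c["t"],float).ravel()
    return cv2.projectPoints(np.array([X],float),cv2.Rodrigues(R)[0],t,K,np.array([c["k1"],0,0,0,0],float))[0][0,0]
def save(c,n,crop=None,f=1):
    im=c["img"][...,::-1]
    if crop: x,y,w,h=crop; im=im[y:y+h,x:x+w]
    cv2.imwrite("pics/"+n,cv2.resize(im,None,fx=f,fy=f,interpolation=cv2.INTER_CUBIC) if f!=1 else np.ascontiguousarray(im))
E
python3 - <<'E'
from h import *
np.set_printoptions(precision=1,suppress=True)
S=ctrl.capture("scene");D=ctrl.capture("side")
save(S,"s0.png");save(D,"d0.png")
for n,c in(("S",S),("D",D)):
    print(n,"cam at",-np.array(c["R"]).T@np.array(c["t"]).ravel())
    for q in["lid_handle","lid_hinge","lid_stop","jar_center","jar","chest","tin","mug"]:
        print(q,[(round(d["score"],2),np.round(d["point"]).tolist()) for d in ctrl.landmark_of(q,c)][:5])
    print("box",[(round(d["score"],2),np.round(d["extent"]).tolist()) for d in ctrl.boxes_of("jar",c)])
print(ctrl.sense())
E
```

```text
pics
S cam at [1541.4 -675.6  831.5]
lid_handle []
lid_hinge [(0.68, [340.0, 236.0])]
lid_stop [(0.75, [367.0, 213.0])]
jar_center [(0.96, [204.0, 276.0]), (0.85, [168.0, 284.0]), (0.67, [230.0, 254.0]), (0.48, [326.0, 265.0])]
jar [(0.78, [234.0, 273.0]), (0.73, [206.0, 273.0]), (0.69, [171.0, 307.0]), (0.63, [209.0, 293.0])]
chest [(0.63, [324.0, 261.0]), (0.62, [205.0, 274.0])]
tin [(0.73, [408.0, 232.0])]
mug [(0.61, [225.0, 357.0])]
box [(0.76, [150.0, 251.0, 34.0, 60.0]), (0.66, [219.0, 223.0, 26.0, 60.0]), (0.64, [199.0, 252.0, 17.0, 45.0])]
D cam at [ 260.5  654.5 1292.7]
lid_handle [(0.63, [350.0, 257.0])]
lid_hinge [(0.92, [309.0, 250.0])]
lid_stop [(0.91, [293.0, 269.0])]
jar_center [(0.61, [386.0, 214.0]), (0.52, [331.0, 281.0])]
jar [(0.96, [381.0, 224.0])]
chest [(0.6, [332.0, 277.0])]
tin [(0.88, [294.0, 386.0])]
mug []
box [(0.81, [372.0, 205.0, 23.0, 27.0]), (0.6, [383.0, 144.0, 17.0, 12.0])]
{'time_s': 1.0, 'joints': array([-0.2,  0.3,  1.5, -0. ,  1.3, -0.2]), 'dq': array([-0.,  0., -0.,  0.,  0., -0.]), 'tau': array([ -0. , -41.2, -26. ,  -0. ,   0. ,  -0. ]), 'eef_pos': array([525. ,  -0. , 231.3]), 'ee_rot': array([-0. ,  0.7,  0.7, -0. ]), 'force': array([0. , 0.3, 0. ]), 'wrist_torque': array([0., 0., 0.]), 'grip_force': 0.0, 'grip_width': 0.9973444173046064}
```

View pics/s0.png

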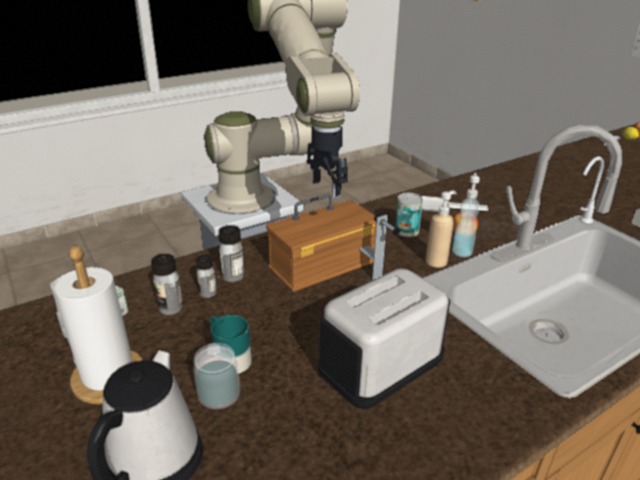

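View pics/d0.png

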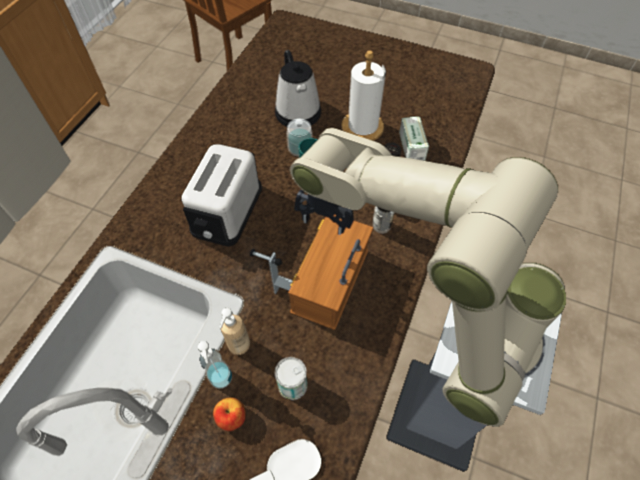

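Run:
```python
from h import *
np.set_printoptions(precision=1,suppress=True)
S=ctrl.capture("scene");D=ctrl.capture("side");W=ctrl.capture("wrist")
best=lambda q,c:[d["point"] for d in ctrl.landmark_of(q,c)]
for q in["lid_hinge","lid_stop","chest","tin"]:
    a,b=best(q,S),best(q,D)
    if a and b: print(q,tri([(S,a[0]),(D,b[0])]))
for q in["lid_handle","lid_hinge"]:
    print("wrist",q,best(q,W))
h=best("lid_handle",D)
if h: print("handle D z176",atz(D,h[0],176))
for d in ctrl.boxes_of("jar",S):
    x,y,w,hh=d["extent"]; 
    print("S box",np.round(d["extent"]),"bottom mid @0",atz(S,(x+w/2,y+hh-3),0),"base/h scale: top ray at z105",atz(S,(x+w/2,y+4),105))
for d in ctrl.boxes_of("jar",D):
    x,y,w,hh=d["extent"]; print("D box",np.round(d["extent"]),"ctr@52",atz(D,(x+w/2,y+hh/2),52), "left/right width@52",np.linalg.norm(atz(D,(x,y+hh/2),52)-atz(D,(x+w,y+hh/2),52)))
save(W,"w0.png")
im=S["img"][200:380,130:290,::-1];im2=D["img"][120:260,340:480,::-1]
a=cv2.resize(im,(480,540),interpolation=cv2.INTER_CUBIC);
b=cv2.resize(im2,(320,320),interpolation=cv2.INTER_CUBIC);b=cv2.copyMakeBorder(b,0,220,0,0,cv2.BORDER_CONSTANT)
cv2.imwrite("pics/jars.png",np.hstack([a,b]))
```

```text
lid_hinge (array([562.1,  14.5, 119.8]), [4.1, 4.1])
lid_stop (array([562.4,  96.6, 167.7]), [3.1, 3.1])
chest (array([497.2,  17.3,   7.3]), [4.1, 4.1])
tin (array([464. , 340.7,  -7.6]), [1.6, 1.6])
wrist lid_handle [[144.1, 226.9], [370.3, 211.3]]
wrist lid_hinge [[369.9, 206.2], [281.8, 177.6]]
handle D z176 [445.2  16.7 176. ]
S box [150. 252.  31.  64.] bottom mid @0 [ 474.4 -426.8    0. ] base/h scale: top ray at z105 [ 394.1 -384.4  105. ]
S box [216. 225.  28.  58.] bottom mid @0 [ 430.  -236.7    0. ] base/h scale: top ray at z105 [ 351.4 -192.5  105. ]
S box [199. 255.  19.  40.] bottom mid @0 [ 446.7 -304.6    0. ] base/h scale: top ray at z105 [ 459.4 -299.1  105. ]
D box [384. 143.  16.  11.] ctr@52 [ 478.  -494.6   52. ] left/right width@52 53.40928121198517
D box [373. 204.  22.  28.] ctr@52 [ 414.7 -217.1   52. ] left/right width@52 66.03151682171132
D box [248. 217. 127. 111.] ctr@52 [544.4  39.6  52. ] left/right width@52 357.3182332800562
```

View pics/jars.png

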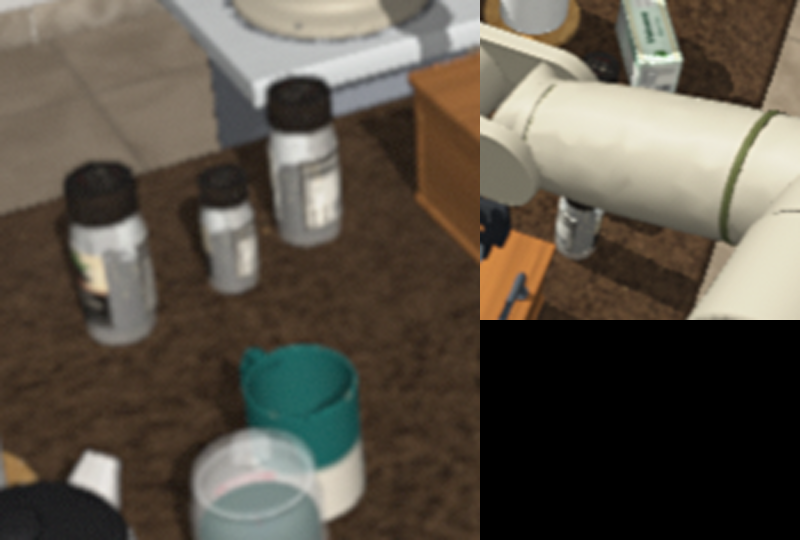

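The scene image has three look-alike jars at (167,284), (206,276) and (231,254). The middle one at (206,276) is clearly the smallest. Its base and top rays agree with a height of 105 mm at about (450,-303), so it is the one meant. The chest is at (325,245) with its bracket at (380,245), and the toaster is behind it. Next is the wrist picture, for the handle and the chest's yaw.

View pics/w0.png

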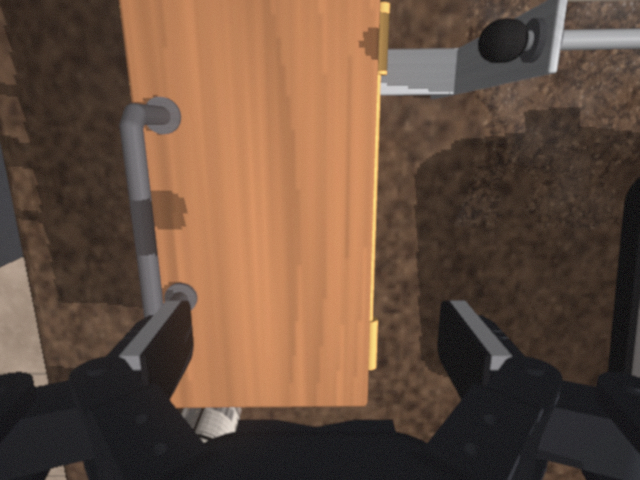

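Run:
```python
from h import *
np.set_printoptions(precision=1,suppress=True)
S=ctrl.capture("scene");D=ctrl.capture("side")
# toaster rough: S top near-robot corner ~ (322,310)...(400,272)
for p in((322,310),(398,272)): print("toaster S z190",atz(S,p,190))
for p in((245,150),(256,190),(232,240)): print("toaster D z190",atz(D,p,190),atz(D,p,0))
a=cv2.resize(S["img"][200:290,260:400,::-1],(800,514),interpolation=cv2.INTER_CUBIC)
cv2.imwrite("pics/sc.png",a)
b=cv2.resize(D["img"][200:340,230:400,::-1],(729,600),interpolation=cv2.INTER_CUBIC)
cv2.imwrite("pics/dc.png",b)
```

```text
toaster S z190 [ 863.4 -229.7  190. ]
toaster S z190 [839.8 -25.2 190. ]
toaster D z190 [ 854.2 -195.3  190. ] [ 956.5 -341.7    0. ]
toaster D z190 [757.1 -73.7 190. ] [ 842.7 -199.1    0. ]
toaster D z190 [741.1  98.5 190. ] [823.9   2.7   0. ]
```

View pics/dc.png

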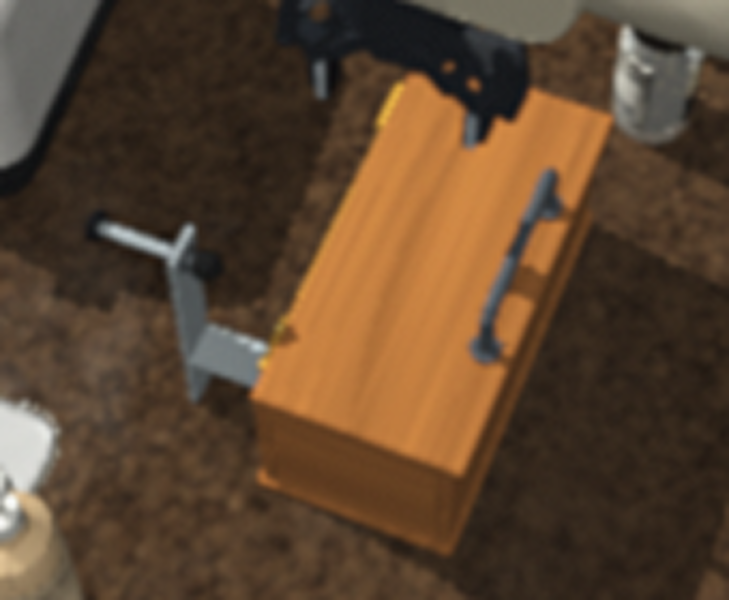

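View pics/sc.png

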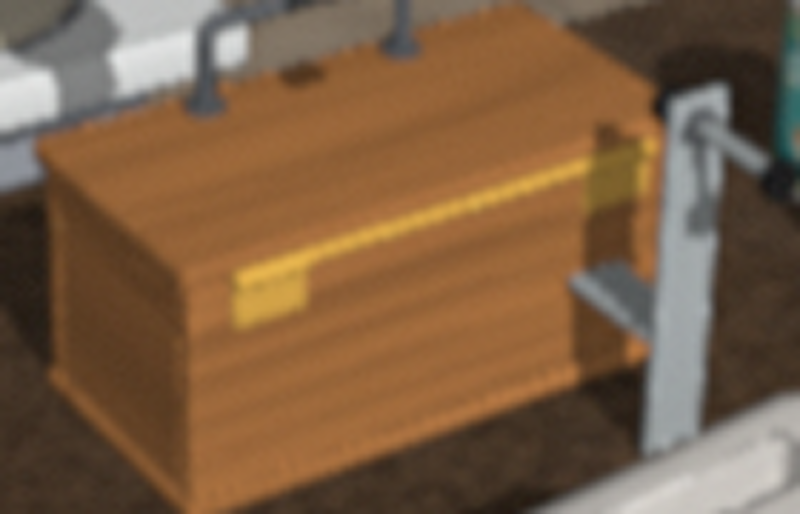

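Wrist view: the bar runs from (133,112) to about (150,300), the hinge seam from (380,90) to (373,320), and the rubber tip's face is near (480,42). Computing positions from these.

Run:
```python
from h import *
np.set_printoptions(precision=1,suppress=True)
W=ctrl.capture("wrist");D=ctrl.capture("side")
a,b=atz(W,(133,113),176),atz(W,(149,290),176)
print("bar",a,b,"yaw",np.degrees(np.arctan2(-(a-b)[0],(a-b)[1])))
a,b=atz(W,(380,90),121),atz(W,(374,320),121)
print("hinge",a,b,"yaw",np.degrees(np.arctan2(-(a-b)[0],(a-b)[1])))
print("lid -y edge",atz(W,(175,407),133),atz(W,(366,405),133))
print("tip",atz(W,(480,42),172),atz(W,(503,42),172))
# dc scale 4.2866: bar ends & tip
k=729/170
f=lambda x,y:(230+x/k,200+y/k)
for n,p,z in(("bar+y",(484,345),176),("bar-y",(548,175),176),("tip",(218,264),172),("tipc",(205,262),172)): print(n,atz(D,f(*p),z))
```

```text
bar [440.2  73.5 176. ] [438.  -14.3 176. ] yaw -1.460061668308377
hinge [561.7  87.7 121. ] [563.8 -59.2 121. ] yaw 0.8183326191761316
lid -y edge [ 428.  -118.3  133. ] [ 558.8 -116.9  133. ]
tip [598.1 103.9 172. ] [608.4 103.8 172. ]
bar+y [432.9  91.1 176. ]
bar-y [439.1 -34.  176. ]
tip [601.3  99.4 172. ]
tipc [609.1 101.1 172. ]
```

Chest yaw is about 0, the hinge is at (562,20,121), the bar at about (441,20,176), and the predicted stop angle is about 2.0 rad. Moving over the bar and down.

Call:
{"name": "send_rows", "arguments": {"targets": [[-0.4, 0.005, -0.021, 0, 0, 0, 0], [-0.4, 0.005, -0.021, 0, 0, 0, 0], [-0.4, 0.005, -0.021, 0, 0, 0, 0], [-0.4, 0.005, -0.021, 0, 0, 0, 0], [-0.4, 0, 0, 0, 0, 0, 0], [-0.4, 0, 0, 0.015, 0, 0, 0], [-0.4, 0, 0, 0.015, 0, 0, 0], [-0.4, 0, 0, 0.015, 0, 0, 0], [-0.4, 0, 0, 0.015, 0, 0, 0], [-0.4, 0, 0, 0, 0, 0, 0]], "squeeze": 30}}

```text
time_s: 3.25
eef_pos: [441.2, 19.8, 170.6]
ee_rot: [-0.001, 0.707, 0.707, -0.0]
force: [-1.0, 0.8, 0.3]
grip_width: 0.702
grip_force: 0.0
```

Run:
```python
from h import *
W=ctrl.capture("wrist");D=ctrl.capture("side")
np.set_printoptions(precision=1,suppress=True)
for c in(W,D):
  for d in ctrl.landmark_of("lid_handle",c): print(d["score"],d["point"],atz(c,d["point"],176))
save(W,"w1.png")
print(ctrl.sense()["eef_pos"],ctrl.sense()["force"])
```

```text
0.77 [312.3, 323.8] [439.4  17.6 176. ]
0.82 [349.9, 256.0] [441.8  17.6 176. ]
[441.5  19.8 171.9] [-0.1 -0.1 -0.7]
```

View pics/w1.png

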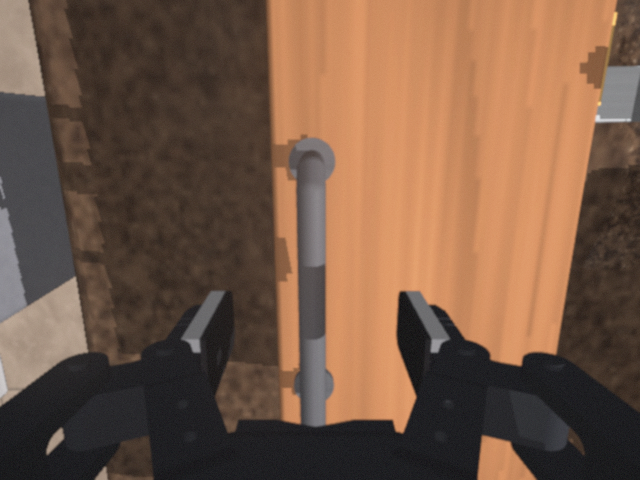

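The bar lies centred between the fingers, at column 313 with the finger midpoint near 315. Lowering and closing.

Call:
{"name": "send_rows", "arguments": {"targets": [[-0.4, 0, -0.001, 0.008, 0, 0, 0], [-0.4, 0, 0, 0.007, 0, 0, 0], [0.5, 0, 0, 0, 0, 0, 0], [1, 0, 0, 0, 0, 0, 0], [1, 0, 0, 0, 0, 0, 0], [1, 0, 0, 0, 0, 0, 0], [1, 0, 0, 0, 0, 0, 0], [1, 0, 0, 0, 0, 0, 0], [1, 0, 0, 0, 0, 0, 0], [1, 0, 0, 0, 0, 0, 0]], "squeeze": 30}}

```text
time_s: 4.7
eef_pos: [440.0, 20.0, 156.5]
ee_rot: [0.0, 0.707, 0.707, -0.0]
force: [-2.6, 0.5, 5.3]
grip_width: 0.104
grip_force: 29.5
```

```bash
cat > arc.py <<'E'
import numpy as np
H=(560.5,121.)
def pose(t):
    f=.225*t
    b=np.array([H[0]-120*np.cos(t)+55*np.sin(t),H[1]+120*np.sin(t)+55*np.cos(t)])
    return b+19*np.array([-np.sin(f),-np.cos(f)]),f
def rows(ts):
    out=[]
    for a,b in zip(ts[:-1],ts[1:]):
        (p,f),(q,g)=pose(a),pose(b);d=q-p
        out.append([1,0,round((d[0]*np.cos(f)-d[1]*np.sin(f))/1e3,4),round((-d[0]*np.sin(f)-d[1]*np.cos(f))/1e3,4),round(g-f,4),0,0])
    return out
E
python3 - <<'E'
from arc import *
for ts in(np.r_[0,.02,.05,.1,.15,.2,.26,.32,.38,.44,.5],np.linspace(.5,1.1,11),np.linspace(1.1,1.6,11),np.linspace(1.6,1.8,11)):
    print([r for r in rows(ts)],pose(ts[-1]))
E
```

```text
[[1, 0, np.float64(0.001), np.float64(-0.0024), np.float64(0.0045), 0, 0], [1, 0, np.float64(0.0016), np.float64(-0.0035), np.float64(0.0068), 0, 0], [1, 0, np.float64(0.0029), np.float64(-0.0058), np.float64(0.0113), 0, 0], [1, 0, np.float64(0.0031), np.float64(-0.0057), np.float64(0.0112), 0, 0], [1, 0, np.float64(0.0034), np.float64(-0.0056), np.float64(0.0113), 0, 0], [1, 0, np.float64(0.0043), np.float64(-0.0065), np.float64(0.0135), 0, 0], [1, 0, np.float64(0.0046), np.float64(-0.0063), np.float64(0.0135), 0, 0], [1, 0, np.float64(0.0049), np.float64(-0.006), np.float64(0.0135), 0, 0], [1, 0, np.float64(0.0052), np.float64(-0.0058), np.float64(0.0135), 0, 0], [1, 0, np.float64(0.0054), np.float64(-0.0055), np.float64(0.0135), 0, 0]] (array([479.42550313, 207.91821316]), np.float64(0.1125))
[[1, 0, np.float64(0.0057), np.float64(-0.0052), np.float64(0.0135), 0, 0], [1, 0, np.float64(0.0059), np.float64(-0.005), np.float64(0.0135), 0, 0], [1, 0, np.float64(0.0061), np.float64(-0.0047), np.float64(0.0135), 0, 0], [1, 0, np.float64(0.0063), np.float64(-0.0044), np.float64(0.0135), 
[... 1439 characters left out ...]
25), np.float64(0.0003), np.float64(0.0045), 0, 0], [1, 0, np.float64(0.0025), np.float64(0.0004), np.float64(0.0045), 0, 0], [1, 0, np.float64(0.0025), np.float64(0.0004), np.float64(0.0045), 0, 0], [1, 0, np.float64(0.0025), np.float64(0.0004), np.float64(0.0045), 0, 0], [1, 0, np.float64(0.0025), np.float64(0.0005), np.float64(0.0045), 0, 0], [1, 0, np.float64(0.0025), np.float64(0.0005), np.float64(0.0045), 0, 0], [1, 0, np.float64(0.0025), np.float64(0.0006), np.float64(0.0045), 0, 0], [1, 0, np.float64(0.0025), np.float64(0.0006), np.float64(0.0045), 0, 0], [1, 0, np.float64(0.0025), np.float64(0.0006), np.float64(0.0045), 0, 0]] (array([633.83951461, 207.90265495]), np.float64(0.405))
```

Call:
{"name": "send_rows", "arguments": {"targets": [[1, 0, 0.001, -0.0024, 0.0045, 0, 0], [1, 0, 0.0016, -0.0035, 0.0068, 0, 0], [1, 0, 0.0029, -0.0058, 0.0113, 0, 0], [1, 0, 0.0031, -0.0057, 0.0112, 0, 0], [1, 0, 0.0034, -0.0056, 0.0113, 0, 0], [1, 0, 0.0043, -0.0065, 0.0135, 0, 0], [1, 0, 0.0046, -0.0063, 0.0135, 0, 0], [1, 0, 0.0049, -0.006, 0.0135, 0, 0], [1, 0, 0.0052, -0.0058, 0.0135, 0, 0], [1, 0, 0.0054, -0.0055, 0.0135, 0, 0]]}}

```text
time_s: 5.95
eef_pos: [478.4, 20.2, 208.5]
ee_rot: [-0.041, 0.706, 0.706, -0.041]
force: [-10.2, 1.0, 5.5]
grip_width: 0.101
grip_force: 29.3
```

Call:
{"name": "send_rows", "arguments": {"targets": [[1, 0, 0.0057, -0.0052, 0.0135, 0, 0], [1, 0, 0.0059, -0.005, 0.0135, 0, 0], [1, 0, 0.0061, -0.0047, 0.0135, 0, 0], [1, 0, 0.0063, -0.0044, 0.0135, 0, 0], [1, 0, 0.0065, -0.0041, 0.0135, 0, 0], [1, 0, 0.0067, -0.0037, 0.0135, 0, 0], [1, 0, 0.0069, -0.0034, 0.0135, 0, 0], [1, 0, 0.007, -0.0031, 0.0135, 0, 0], [1, 0, 0.0072, -0.0027, 0.0135, 0, 0], [1, 0, 0.0073, -0.0024, 0.0135, 0, 0]]}}

```text
time_s: 7.2
eef_pos: [550.4, 20.5, 235.4]
ee_rot: [-0.087, 0.702, 0.702, -0.087]
force: [-2.9, 2.7, 4.5]
grip_width: 0.105
grip_force: 30.3
```

Call:
{"name": "send_rows", "arguments": {"targets": [[1, 0, 0.0062, -0.0017, 0.0113, 0, 0], [1, 0, 0.0062, -0.0015, 0.0113, 0, 0], [1, 0, 0.0063, -0.0012, 0.0112, 0, 0], [1, 0, 0.0063, -0.001, 0.0113, 0, 0], [1, 0, 0.0063, -0.0007, 0.0112, 0, 0], [1, 0, 0.0064, -0.0005, 0.0113, 0, 0], [1, 0, 0.0064, -0.0002, 0.0112, 0, 0], [1, 0, 0.0064, 0, 0.0112, 0, 0], [1, 0, 0.0064, 0.0003, 0.0112, 0, 0], [1, 0, 0.0064, 0.0006, 0.0113, 0, 0]]}}

```text
time_s: 8.45
eef_pos: [612.3, 20.7, 221.1]
ee_rot: [-0.127, 0.695, 0.696, -0.126]
force: [-0.8, 5.8, 2.7]
grip_width: 0.105
grip_force: 30.9
```

Run:
```python
from arc import *
for a,b in((1.6,1.8),(1.8,1.9),(1.9,2.0),(2.0,2.06)):
    print(a,b,np.round(rows([a,(a+b)/2,b]),4).tolist(),pose(b))
from h import *
W=ctrl.capture("wrist");save(W,"w2.png")
print(ctrl.sense()["eef_pos"],ctrl.sense()["force"])
```

```text
1.6 1.8 [[1.0, 0.0, 0.0126, 0.002, 0.0225, 0.0, 0.0], [1.0, 0.0, 0.0124, 0.003, 0.0225, 0.0, 0.0]] (array([633.83951461, 207.90265495]), 0.405)
1.8 1.9 [[1.0, 0.0, 0.0061, 0.0018, 0.0112, 0.0, 0.0], [1.0, 0.0, 0.0061, 0.0021, 0.0112, 0.0, 0.0]] (array([643.46390818, 199.48498773]), 0.4275)
1.9 2.0 [[1.0, 0.0, 0.006, 0.0023, 0.0112, 0.0, 0.0], [1.0, 0.0, 0.0059, 0.0025, 0.0113, 0.0, 0.0]] (array([652.18463371, 190.11912026]), 0.45)
2.0 2.06 [[1.0, 0.0, 0.0035, 0.0016, 0.0068, 0.0, 0.0], [1.0, 0.0, 0.0034, 0.0017, 0.0067, 0.0, 0.0]] (array([656.9451282 , 184.08374016]), 0.4635)
[612.89346496  20.63305921 220.5511333 ] [3.21453293 5.74426296 5.4169799 ]
```

View pics/w2.png

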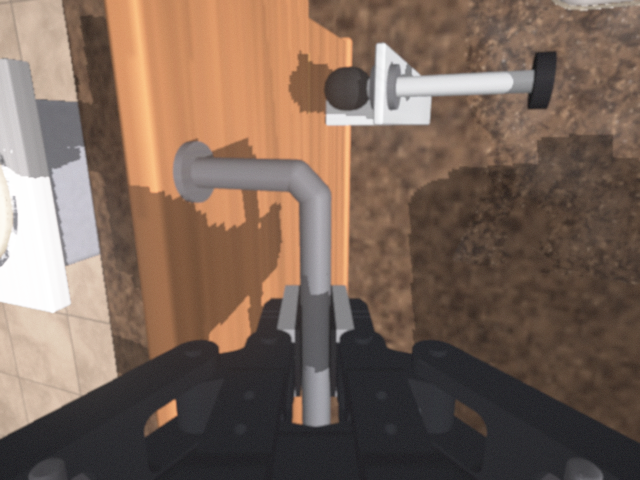

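The bar is held between the pads, the lid is near vertical, and the rubber tip at (350,88) still shows a gap to the lid. Easing back.

Call:
{"name": "send_rows", "arguments": {"targets": [[1, 0, 0.0025, 0.0003, 0.0045, 0, 0], [1, 0, 0.0025, 0.0003, 0.0045, 0, 0], [1, 0, 0.0025, 0.0004, 0.0045, 0, 0], [1, 0, 0.0025, 0.0004, 0.0045, 0, 0], [1, 0, 0.0025, 0.0004, 0.0045, 0, 0], [1, 0, 0.0025, 0.0005, 0.0045, 0, 0], [1, 0, 0.0025, 0.0005, 0.0045, 0, 0], [1, 0, 0.0025, 0.0006, 0.0045, 0, 0], [1, 0, 0.0025, 0.0006, 0.0045, 0, 0], [1, 0, 0.0025, 0.0006, 0.0045, 0, 0]]}}

```text
time_s: 9.75
eef_pos: [633.6, 20.6, 207.4]
ee_rot: [-0.142, 0.692, 0.693, -0.142]
force: [0.8, 5.3, 1.7]
grip_width: 0.097
grip_force: 30.7
```

Call:
{"name": "send_rows", "arguments": {"targets": [[1, 0, 0.0012, 0.0004, 0.0022, 0, 0], [1, 0, 0.0012, 0.0004, 0.0022, 0, 0], [1, 0, 0.0012, 0.0004, 0.0022, 0, 0], [1, 0, 0.0012, 0.0004, 0.0022, 0, 0], [1, 0, 0.0012, 0.0004, 0.0022, 0, 0], [1, 0, 0.0012, 0.0004, 0.0022, 0, 0], [1, 0, 0, 0, 0, 0, 0], [1, 0, 0, 0, 0, 0, 0], [1, 0, 0, 0, 0, 0, 0], [1, 0, 0, 0, 0, 0, 0]]}}

```text
time_s: 11.0
eef_pos: [639.3, 20.6, 202.3]
ee_rot: [-0.147, 0.692, 0.692, -0.146]
force: [1.6, 5.1, 1.4]
grip_width: 0.104
grip_force: 31.1
```

Call:
{"name": "send_rows", "arguments": {"targets": [[1, 0, 0.0008, 0.0003, 0.0014, 0, 0], [1, 0, 0.0008, 0.0003, 0.0014, 0, 0], [1, 0, 0.0008, 0.0003, 0.0014, 0, 0], [1, 0, 0.0008, 0.0003, 0.0014, 0, 0], [1, 0, 0.0008, 0.0003, 0.0014, 0, 0], [1, 0, 0.0008, 0.0003, 0.0014, 0, 0], [1, 0, 0, 0, 0, 0, 0], [1, 0, 0, 0, 0, 0, 0], [1, 0, 0, 0, 0, 0, 0], [1, 0, 0, 0, 0, 0, 0]]}}

```text
time_s: 12.25
eef_pos: [643.0, 20.6, 198.7]
ee_rot: [-0.15, 0.691, 0.691, -0.149]
force: [1.1, 5.1, 1.3]
grip_width: 0.102
grip_force: 31.2
```

Run:
```python
from h import *
W=ctrl.capture("wrist");save(W,"w3.png",(160,0,320,240),2.5)
print(ctrl.sense()["eef_pos"],ctrl.sense()["force"],ctrl.sense()["wrist_torque"])
```

```text
[642.97669867  20.59659671 198.66911995] [1.38825945 4.88413509 1.25800686] [ 0.7717993  -0.18508418 -0.33073776]
```

View pics/w3.png

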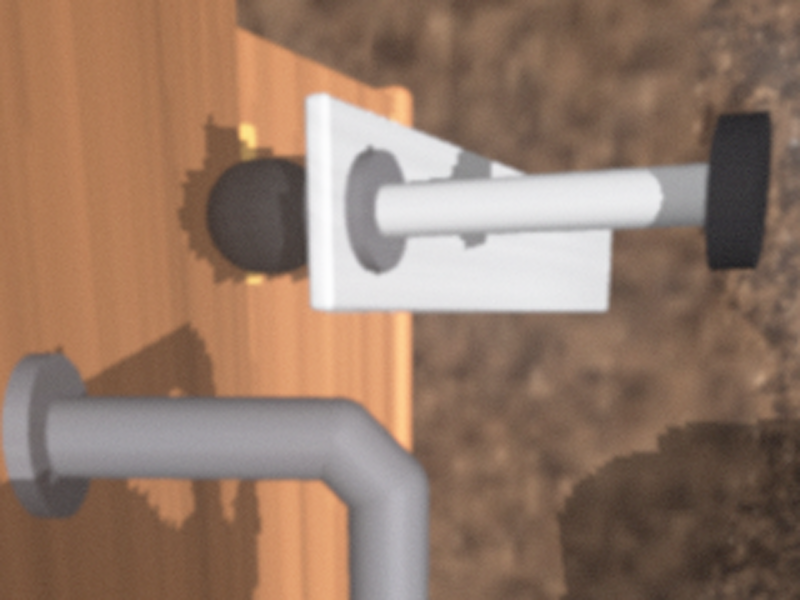

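The tip now stands close to the lid, with its shadow just beside it. I'm continuing in about 3 mm steps and watching the force.

Call:
{"name": "send_rows", "arguments": {"targets": [[1, 0, 0.0005, 0.0002, 0.0009, 0, 0], [1, 0, 0.0005, 0.0002, 0.0009, 0, 0], [1, 0, 0.0005, 0.0002, 0.0009, 0, 0], [1, 0, 0.0005, 0.0002, 0.0009, 0, 0], [1, 0, 0.0005, 0.0002, 0.0009, 0, 0], [1, 0, 0.0005, 0.0002, 0.0009, 0, 0], [1, 0, 0, 0, 0, 0, 0], [1, 0, 0, 0, 0, 0, 0], [1, 0, 0, 0, 0, 0, 0], [1, 0, 0, 0, 0, 0, 0]]}}

```text
time_s: 13.55
eef_pos: [645.2, 20.6, 196.4]
ee_rot: [-0.151, 0.69, 0.691, -0.151]
force: [1.2, 6.1, 2.4]
grip_width: 0.103
grip_force: 31.3
```

Call:
{"name": "send_rows", "arguments": {"targets": [[1, 0, 0.0005, 0.0002, 0.0009, 0, 0], [1, 0, 0.0005, 0.0002, 0.0009, 0, 0], [1, 0, 0.0005, 0.0002, 0.0009, 0, 0], [1, 0, 0.0005, 0.0002, 0.0009, 0, 0], [1, 0, 0.0005, 0.0002, 0.0009, 0, 0], [1, 0, 0, 0, 0, 0, 0], [1, 0, 0, 0, 0, 0, 0], [1, 0, 0, 0, 0, 0, 0], [1, 0, 0, 0, 0, 0, 0], [1, 0, 0, 0, 0, 0, 0]]}}

```text
time_s: 14.8
eef_pos: [647.0, 20.6, 194.5]
ee_rot: [-0.153, 0.69, 0.691, -0.152]
force: [2.4, 6.3, 1.9]
grip_width: 0.098
grip_force: 31.3
```

Call:
{"name": "send_rows", "arguments": {"targets": [[1, 0, 0.0005, 0.0002, 0.0009, 0, 0], [1, 0, 0.0005, 0.0002, 0.0009, 0, 0], [1, 0, 0.0005, 0.0002, 0.0009, 0, 0], [1, 0, 0.0005, 0.0002, 0.0009, 0, 0], [1, 0, 0.0005, 0.0002, 0.0009, 0, 0], [1, 0, 0, 0, 0, 0, 0], [1, 0, 0, 0, 0, 0, 0], [1, 0, 0, 0, 0, 0, 0], [1, 0, 0, 0, 0, 0, 0], [1, 0, 0, 0, 0, 0, 0]]}}

```text
time_s: 16.05
eef_pos: [648.8, 20.6, 192.3]
ee_rot: [-0.155, 0.69, 0.69, -0.154]
force: [1.3, 5.7, 1.3]
grip_width: 0.104
grip_force: 31.3
```

Run:
```python
from arc import *
for a in(1.96,1.98,2.0,2.02):
    print(np.round(np.array(rows([a,a+.02])),5).tolist(),pose(a))
```

```text
[[1.0, 0.0, 0.0024, 0.001, 0.0045, 0.0, 0.0]] (array([648.81080935, 193.97335527]), 0.441)
[[1.0, 0.0, 0.0023, 0.001, 0.0045, 0.0, 0.0]] (array([650.51727889, 192.06370543]), 0.4455)
[[1.0, 0.0, 0.0023, 0.0011, 0.0045, 0.0, 0.0]] (array([652.18463371, 190.11912026]), 0.45)
[[1.0, 0.0, 0.0023, 0.0011, 0.0045, 0.0, 0.0]] (array([653.81217763, 188.14039165]), 0.4545)
```

Call:
{"name": "send_rows", "arguments": {"targets": [[1, 0, 0.0005, 0.0002, 0.0009, 0, 0], [1, 0, 0.0005, 0.0002, 0.0009, 0, 0], [1, 0, 0.0005, 0.0002, 0.0009, 0, 0], [1, 0, 0.0005, 0.0002, 0.0009, 0, 0], [1, 0, 0.0005, 0.0003, 0.0009, 0, 0], [1, 0, 0, 0, 0, 0, 0], [1, 0, 0, 0, 0, 0, 0], [1, 0, 0, 0, 0, 0, 0], [1, 0, 0, 0, 0, 0, 0], [1, 0, 0, 0, 0, 0, 0]]}}

```text
time_s: 17.3
eef_pos: [650.6, 20.6, 190.3]
ee_rot: [-0.156, 0.689, 0.69, -0.156]
force: [1.9, 5.7, 1.0]
grip_width: 0.101
grip_force: 31.3
```

Call:
{"name": "send_rows", "arguments": {"targets": [[1, 0, 0.0005, 0.0002, 0.0009, 0, 0], [1, 0, 0.0005, 0.0002, 0.0009, 0, 0], [1, 0, 0.0005, 0.0002, 0.0009, 0, 0], [1, 0, 0.0005, 0.0002, 0.0009, 0, 0], [1, 0, 0.0003, 0.0003, 0.0009, 0, 0], [1, 0, 0, 0, 0, 0, 0], [1, 0, 0, 0, 0, 0, 0], [1, 0, 0, 0, 0, 0, 0], [1, 0, 0, 0, 0, 0, 0], [1, 0, 0, 0, 0, 0, 0]]}}

```text
time_s: 18.55
eef_pos: [652.2, 20.6, 188.4]
ee_rot: [-0.158, 0.689, 0.69, -0.157]
force: [1.4, 4.4, 1.4]
grip_width: 0.101
grip_force: 31.4
```

Call:
{"name": "send_rows", "arguments": {"targets": [[1, 0, 0.0005, 0.0002, 0.0009, 0, 0], [1, 0, 0.0005, 0.0002, 0.0009, 0, 0], [1, 0, 0.0005, 0.0002, 0.0009, 0, 0], [1, 0, 0.0003, 0.0002, 0.0009, 0, 0], [1, 0, 0, 0, 0, 0, 0], [1, 0, 0, 0, 0, 0, 0], [1, 0, 0, 0, 0, 0, 0], [1, 0, 0, 0, 0, 0, 0], [1, 0, 0, 0, 0, 0, 0], [1, 0, 0, 0, 0, 0, 0]]}}

```text
time_s: 19.8
eef_pos: [653.2, 20.7, 186.8]
ee_rot: [-0.159, 0.689, 0.689, -0.159]
force: [-0.7, 5.2, 0.7]
grip_width: 0.105
grip_force: 31.4
```

Call:
{"name": "send_rows", "arguments": {"targets": [[1, 0, 0.0005, 0.0002, 0.0009, 0, 0], [1, 0, 0.0005, 0.0002, 0.0009, 0, 0], [1, 0, 0.0005, 0.0002, 0.0009, 0, 0], [1, 0, 0.0003, 0.0002, 0.0009, 0, 0], [1, 0, 0, 0, 0, 0, 0], [1, 0, 0, 0, 0, 0, 0], [1, 0, 0, 0, 0, 0, 0], [1, 0, 0, 0, 0, 0, 0], [1, 0, 0, 0, 0, 0, 0], [1, 0, 0, 0, 0, 0, 0]]}}

```text
time_s: 21.05
eef_pos: [653.7, 20.7, 186.1]
ee_rot: [-0.161, 0.688, 0.689, -0.161]
force: [-7.8, 4.7, 6.6]
grip_width: 0.105
grip_force: 31.5
```

The lid is on the stop, with about 10 N at the handle and motion stalled. I'm easing off 0.8 mm, opening partly and backing out along the tool axis.

Call:
{"name": "send_rows", "arguments": {"targets": [[1, 0, -0.0008, -0.0003, 0, 0, 0], [0.3, 0, 0, 0, 0, 0, 0], [0.3, 0, 0, 0, 0, 0, 0], [0.3, 0, 0, 0, 0, 0, 0], [0.3, 0, 0, -0.005, 0, 0, 0], [0.3, 0, 0, -0.01, 0, 0, 0], [0.3, 0, 0, -0.015, 0, 0, 0], [0.3, 0, 0, -0.02, 0, 0, 0], [0.3, 0, 0, -0.02, 0, 0, 0], [0.3, 0, 0, -0.02, 0, 0, 0]]}}

```text
time_s: 22.3
eef_pos: [675.4, 19.5, 258.4]
ee_rot: [-0.159, 0.689, 0.689, -0.158]
force: [-1.0, -0.5, -0.5]
grip_width: 0.349
grip_force: 0.0
```

Run:
```python
from h import *
np.set_printoptions(precision=1,suppress=True)
S=ctrl.capture("scene");D=ctrl.capture("side");W=ctrl.capture("wrist")
for n,c in(("S",S),("D",D),("W",W)):
    print(n,[(round(d["score"],2),np.round(d["point"]).tolist()) for d in ctrl.landmark_of("lid_handle",c)])
    print([(round(d["score"],2),np.round(d["point"]).tolist(),atz(c,d["point"],52)) for d in ctrl.landmark_of("jar_center",c)])
    print("pred handle",proj(c,[661.,20,205]),"pred shut",proj(c,[441.,20,176]))
    print("boxes",[(round(d["score"],2),np.round(d["extent"]).tolist()) for d in ctrl.boxes_of("jar",c)])
s=ctrl.sense();print(s["eef_pos"],s["ee_rot"],s["force"])
```

```text
S [(0.8, [361.0, 225.0])]
[(0.79, [171.0, 285.0], array([ 443.5, -395. ,   52. ])), (0.79, [230.0, 256.0], array([ 398.7, -217.5,   52. ])), (0.7, [203.0, 276.0], array([ 447.6, -314.3,   52. ]))]
pred handle [364.9 224.5] pred shut [315.2 199.4]
boxes [(0.84, [196.0, 256.0, 21.0, 40.0]), (0.84, [149.0, 251.0, 33.0, 63.0]), (0.61, [217.0, 228.0, 24.0, 57.0])]
D [(0.76, [270.0, 226.0])]
[(0.92, [388.0, 164.0], array([ 471.2, -424.3,   52. ])), (0.64, [270.0, 224.0], array([722., -66.,  52.]))]
pred handle [272.2 223.6] pred shut [349.9 256.9]
boxes [(0.84, [378.0, 142.0, 24.0, 41.0])]
W [(0.93, [340.0, 262.0])]
[]
pred handle [339.4 261.3] pred shut [ 97.4 212.6]
boxes [(0.43, [126.0, 410.0, 9.0, 17.0])]
[675.7  19.5 260.3] [-0.2  0.7  0.7 -0.2] [-0.3  0.1  1.2]
```

The lid stays open: all three cameras agree with the predicted handle. Clearing the lid and going over to the jar.

Call:
{"name": "send_rows", "arguments": {"targets": [[0.3, 0, -0.011, -0.0225, 0, 0, 0], [0.3, 0, -0.011, -0.0225, 0, 0, 0], [0, -0.04, 0, 0, -0.114, 0, 0], [0, -0.04, 0, 0, -0.114, 0, 0], [-0.5, -0.04, 0, 0, -0.114, 0, 0], [-0.5, -0.04, 0, 0, -0.114, 0, 0], [-1, -0.04, -0.045, 0, 0, 0, 0], [-1, -0.04, -0.045, 0, 0, 0, 0], [-1, -0.04, -0.045, 0, 0, 0, 0], [-1, -0.04, -0.045, 0, 0, 0, 0]]}}

```text
time_s: 24.15
eef_pos: [477.6, -301.6, 303.1]
ee_rot: [0.007, 0.707, 0.707, 0.005]
force: [0.6, 0.1, -0.2]
grip_width: 1.002
grip_force: 0.0
```

Run:
```python
from h import *
np.set_printoptions(precision=1,suppress=True)
W=ctrl.capture("wrist")
s=ctrl.sense();print(s["eef_pos"],s["ee_rot"],s["force"],s["joints"])
for q,z in(("jar_center",52),("jar",0)):print(q,[(round(d["score"],2),np.round(d["point"]).tolist(),atz(W,d["point"],z)) for d in ctrl.landmark_of(q,W)])
print("boxes",[(round(d["score"],2),np.round(d["extent"]).tolist()) for d in ctrl.boxes_of("jar",W)])
print(proj(W,[450,-305,52]))
D=ctrl.capture("side")
for q,z in(("jar_center",52),("jar",0)):print(q,[(round(d["score"],2),np.round(d["point"]).tolist(),atz(D,d["point"],z)) for d in ctrl.landmark_of(q,D)])
for q in("stored_jar","stored_mill","chest_floor"):
  print(q,[(round(d["score"],2),np.round(d["point"]).tolist(),atz(D,d["point"],9)) for d in ctrl.landmark_of(q,D)])
save(W,"w4.png")
```

```text
[ 473.4 -306.   303.1] [0.  0.7 0.7 0. ] [-4.2 -4.7  0.5] [-0.8  0.4  1.3  0.   1.5 -0.8]
jar_center [(0.94, [284.0, 203.0], array([ 450.2, -307.4,   52. ])), (0.62, [296.0, 304.0], array([ 460.3, -414. ,   52. ]))]
jar [(0.82, [301.0, 279.0], array([ 465. , -406.5,    0. ])), (0.61, [289.0, 190.0], array([ 453.4, -302.3,    0. ])), (0.57, [254.0, 112.0], array([ 418.5, -221.1,    0. ]))]
boxes [(0.77, [264.0, 255.0, 70.0, 118.0]), (0.61, [189.0, 63.0, 91.0, 84.0]), (0.56, [260.0, 174.0, 46.0, 63.0])]
[283.6 200.7]
jar_center [(0.76, [386.0, 162.0], array([ 477.8, -429.9,   52. ])), (0.75, [383.0, 190.0], array([ 451.9, -319.3,   52. ])), (0.69, [386.0, 214.0], array([ 413.2, -232.5,   52. ]))]
jar [(0.96, [384.0, 180.0], array([ 467.2, -398.5,    0. ])), (0.7, [380.0, 225.0], array([ 422.1, -223.2,    0. ])), (0.56, [294.0, 389.0], array([463.5, 345.5,   0. ])), (0.55, [382.0, 201.0], array([ 448.2, -313.4,    0. ]))]
stored_jar [(0.81, [342.0, 255.0], array([492.8, -71.5,   9. ]))]
stored_mill [(0.65, [315.0, 305.0], array([501.7, 109.8,   9. ]))]
chest_floor [(0.75, [330.0, 277.0], array([498.3,   9.7,   9. ]))]
```

View pics/w4.png

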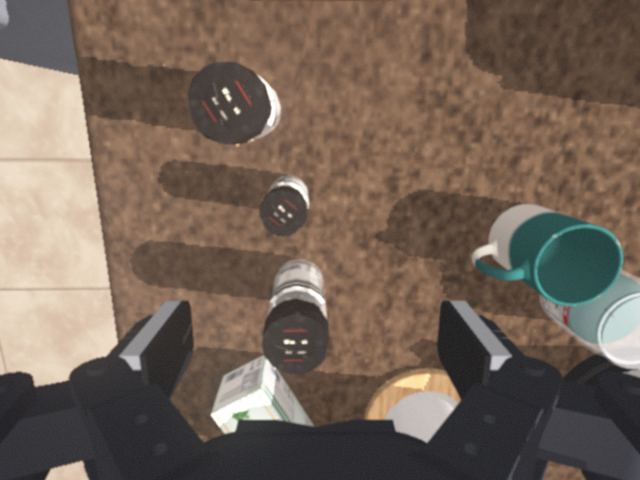

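Wrist view: the smallest jar is at (284,203), which gives (451,-306). The larger ones at (235,105) and (297,320) are each over 90 mm away, so I can descend onto it.

Call:
{"name": "send_rows", "arguments": {"targets": [[-1, 0, -0.011, 0.01, 0, 0, 0], [-1, 0, -0.011, 0.02, 0, 0, 0], [-1, 0, 0, 0.03, 0, 0, 0], [-1, 0, 0, 0.03, 0, 0, 0], [-1, 0, 0, 0.03, 0, 0, 0], [-1, 0, 0, 0.03, 0, 0, 0], [-1, 0, 0, 0.02, 0, 0, 0], [-1, 0, 0, 0.005, 0, 0, 0], [-1, 0, 0, 0, 0, 0, 0], [-1, 0, 0, 0, 0, 0, 0]]}}

```text
time_s: 25.9
eef_pos: [460.5, -300.9, 126.5]
ee_rot: [0.006, 0.707, 0.707, 0.005]
force: [0.8, -0.1, -0.3]
grip_width: 1.002
grip_force: 0.0
```

Run:
```python
from h import *
np.set_printoptions(precision=1,suppress=True)
W=ctrl.capture("wrist")
s=ctrl.sense();print(s["eef_pos"],s["ee_rot"],s["force"])
for q,z in(("jar_center",52),("jar",0)):print(q,[(round(d["score"],2),np.round(d["point"]).tolist(),atz(W,d["point"],z)) for d in ctrl.landmark_of(q,W)])
for d in ctrl.boxes_of("jar",W): x,y,w,h=d["extent"];print(np.round(d["extent"]),"top ctr@105 if top-down",atz(W,(x+w/2,y+h-w/2),105))
```

```text
[ 460.5 -301.   126.4] [0.  0.7 0.7 0. ] [ 0.4  0.1 -0.5]
jar_center []
jar [(0.93, [304.0, 234.0], array([ 454.1, -304. ,    0. ])), (0.74, [243.0, 102.0], array([ 416.6, -219.3,    0. ])), (0.64, [318.0, 369.0], array([ 464. , -408.8,    0. ]))]
[ 71.   0. 220. 176.] top ctr@105 if top-down [ 410.4 -211.9  105. ]
[254. 207.  92. 135.] top ctr@105 if top-down [ 453.5 -304.1  105. ]
[276. 337.  90.  88.] top ctr@105 if top-down [ 462.7 -345.6  105. ]
```

Call:
{"name": "send_rows", "arguments": {"targets": [[-1, -0.003, -0.007, 0, 0.015, 0, 0], [-1, 0, 0, 0.013, 0, 0, 0], [-1, 0, 0, 0.018, 0, 0, 0], [-1, 0, 0, 0.018, 0, 0, 0], [-1, 0, 0, 0.012, 0, 0, 0], [-1, 0, 0, 0.003, 0, 0, 0], [0.1, 0, 0, 0, 0, 0, 0], [0.5, 0, 0, 0, 0, 0, 0], [0.5, 0, 0, 0, 0, 0, 0], [0.5, 0, 0, 0, 0, 0, 0]], "squeeze": 25}}

```text
time_s: 27.35
eef_pos: [453.4, -303.9, 62.1]
ee_rot: [0.0, 0.707, 0.707, 0.0]
force: [0.8, 1.0, 4.4]
grip_width: 0.466
grip_force: 25.1
```

Call:
{"name": "send_rows", "arguments": {"targets": [[0.6, 0, 0, -0.01, 0, 0, 0], [0.6, 0, 0, -0.025, 0, 0, 0], [0.6, 0, 0, -0.035, 0, 0, 0], [0.6, 0, 0, -0.035, 0, 0, 0], [0.6, 0, 0, -0.035, 0, 0, 0], [0.6, 0, 0, -0.025, 0, 0, 0], [0.6, 0.01, 0, -0.01, 0, 0, 0], [0.6, 0.025, 0.004, 0, 0, 0, 0], [0.6, 0.04, 0.006, 0, 0, 0, 0], [0.6, 0.04, 0.006, 0, 0, 0, 0]], "squeeze": 30}}

```text
time_s: 28.6
eef_pos: [468.7, -186.9, 235.8]
ee_rot: [-0.001, 0.707, 0.707, 0.0]
force: [1.0, 0.8, -0.4]
grip_width: 0.468
grip_force: 30.5
```

Call:
{"name": "send_rows", "arguments": {"targets": [[0.6, 0.04, 0.006, 0, 0, 0, 0], [0.6, 0.04, 0.006, 0, 0, 0, 0], [0.6, 0.04, 0.006, 0, 0, 0, 0], [0.6, 0.035, 0.006, 0, 0, 0, 0], [0.6, 0.03, 0.003, 0, 0, 0, 0], [0.6, 0.015, 0, 0, 0, 0, 0], [0.6, 0.007, 0, 0, 0, 0, 0], [0.6, 0, 0, 0, 0, 0, 0], [0.6, 0, 0, 0, 0, 0, 0], [0.6, 0, 0, 0, 0, 0, 0]]}}

```text
time_s: 29.85
eef_pos: [496.2, 17.6, 236.6]
ee_rot: [-0.0, 0.708, 0.707, 0.0]
force: [0.5, 0.1, -1.7]
grip_width: 0.465
grip_force: 30.5
```

Run:
```python
from h import *
np.set_printoptions(precision=1,suppress=True)
W=ctrl.capture("wrist");D=ctrl.capture("side")
s=ctrl.sense();print(s["eef_pos"],s["ee_rot"],s["force"],s["grip_width"],s["grip_force"])
for n,c in(("W",W),("D",D)):
  for q,z in(("stored_jar",9),("stored_mill",9),("chest_floor",9),("chest",0),("jar",170),("lid_hinge",121),("lid_handle",205)):
    print(n,q,[(round(d["score"],2),np.round(d["point"]).tolist(),atz(c,d["point"],z)) for d in ctrl.landmark_of(q,c)])
  for q in("stored_jar","stored_mill"): print(q,[(round(d["score"],2),np.round(d["extent"]).tolist()) for d in ctrl.boxes_of(q,c)])
save(W,"w5.png");save(D,"d5.png",(230,150,200,170),4)
```

```text
[496.2  17.8 236.6] [-0.   0.7  0.7  0. ] [-0.4 -0.1 -0.8] 0.4628071190649708 30.538497772067785
W stored_jar []
W stored_mill [(0.78, [317.0, 100.0], array([496.4, 105.9,   9. ]))]
W chest_floor [(0.73, [309.0, 201.0], array([489.6,  18.7,   9. ]))]
W chest [(0.88, [314.0, 198.0], array([494. ,  19.8,   0. ]))]
W jar [(0.72, [447.0, 85.0], array([558.3, 104.3, 170. ])), (0.6, [317.0, 262.0], array([496.5,  15.1, 170. ])), (0.45, [242.0, 417.0], array([451.6, -83.3, 170. ]))]
W lid_hinge [(0.81, [412.0, 233.0], array([558.6,  17.8, 121. ]))]
W lid_handle []
stored_jar []
stored_mill [(0.85, [293.0, 70.0, 61.0, 55.0])]
D stored_jar [(0.45, [342.0, 255.0], array([492.2, -73.3,   9. ]))]
D stored_mill [(0.58, [316.0, 305.0], array([501.9, 107.9,   9. ]))]
D chest_floor [(0.69, [329.0, 281.0], array([495.5,  22.7,   9. ]))]
D chest []
D jar [(0.87, [330.0, 247.0], array([500.6,   7.4, 170. ])), (0.61, [380.0, 223.0], array([ 403.4, -115.2,  170. ]))]
D lid_hinge [(0.58, [308.0, 252.0], array([560.4,  19.1, 121. ]))]
D lid_handle [(0.65, [271.0, 221.0], array([667.9,  14. , 205. ])), (0.25, [294.0, 271.0], array([550.4, 129.1, 205. ]))]
stored_jar [(0.75, [326.0, 222.0, 17.0, 30.0]), (0.51, [338.0, 237.0, 13.0, 24.0])]
stored_mill [(0.51, [309.0, 287.0, 17.0, 17.0])]
```

The measured free midpoint is about (495,17.5), and the tool is there with the jar hanging vertical. Lowering it into the chest.

Call:
{"name": "send_rows", "arguments": {"targets": [[0.6, 0, -0.001, 0.008, 0, 0, 0], [0.6, 0, 0, 0.016, 0, 0, 0], [0.6, 0, 0, 0.02, 0, 0, 0], [0.6, 0, 0, 0.022, 0, 0, 0], [0.6, 0, 0, 0.022, 0, 0, 0], [0.6, 0, 0, 0.022, 0, 0, 0], [0.6, 0, 0, 0.02, 0, 0, 0], [0.6, 0, 0, 0.015, 0, 0, 0], [0.6, 0, 0, 0.005, 0, 0, 0], [0.6, 0, 0, 0, 0, 0, 0]]}}

```text
time_s: 32.1
eef_pos: [495.3, 18.3, 86.7]
ee_rot: [-0.0, 0.707, 0.707, 0.0]
force: [0.1, -0.4, -1.2]
grip_width: 0.472
grip_force: 30.5
```

Call:
{"name": "send_rows", "arguments": {"targets": [[0.6, 0, 0, 0.003, 0, 0, 0], [0.6, 0, 0, 0.002, 0, 0, 0], [0.6, 0, 0, 0.002, 0, 0, 0], [0.6, 0, 0, 0.002, 0, 0, 0], [0.6, 0, 0, 0.001, 0, 0, 0], [0.6, 0, 0, 0.001, 0, 0, 0], [0.6, 0, 0, 0, 0, 0, 0], [0.6, 0, 0, 0, 0, 0, 0], [0.6, 0, 0, 0, 0, 0, 0], [0.6, 0, 0, 0, 0, 0, 0]]}}

```text
time_s: 33.35
eef_pos: [495.2, 18.3, 75.7]
ee_rot: [-0.0, 0.707, 0.707, 0.0]
force: [0.3, 0.1, -0.9]
grip_width: 0.472
grip_force: 30.5
```

Expected contact is at about z = 71. Going down in small steps.

Call:
{"name": "send_rows", "arguments": {"targets": [[0.6, 0, 0, 0.001, 0, 0, 0], [0.6, 0, 0, 0.001, 0, 0, 0], [0.6, 0, 0, 0.001, 0, 0, 0], [0.6, 0, 0, 0.0005, 0, 0, 0], [0.6, 0, 0, 0.0005, 0, 0, 0], [0.6, 0, 0, 0.0005, 0, 0, 0], [0.6, 0, 0, 0, 0, 0, 0], [0.6, 0, 0, 0, 0, 0, 0], [0.6, 0, 0, 0, 0, 0, 0], [0.6, 0, 0, 0, 0, 0, 0]]}}

```text
time_s: 34.6
eef_pos: [495.2, 18.3, 71.2]
ee_rot: [-0.0, 0.707, 0.707, 0.0]
force: [0.3, -1.1, -0.7]
grip_width: 0.47
grip_force: 30.7
```

Call:
{"name": "send_rows", "arguments": {"targets": [[0.6, 0, 0, 0.0004, 0, 0, 0], [0.6, 0, 0, 0.0004, 0, 0, 0], [0.6, 0, 0, 0.0004, 0, 0, 0], [0.6, 0, 0, 0.0004, 0, 0, 0], [0.6, 0, 0, 0, 0, 0, 0], [0.6, 0, 0, 0, 0, 0, 0], [0.6, 0, 0, 0, 0, 0, 0], [0.6, 0, 0, 0, 0, 0, 0], [0.6, 0, 0, 0, 0, 0, 0], [0.6, 0, 0, 0, 0, 0, 0]]}}

```text
time_s: 35.85
eef_pos: [495.4, 18.3, 71.0]
ee_rot: [0.0, 0.707, 0.707, 0.0]
force: [-4.1, 0.8, 16.2]
grip_width: 0.467
grip_force: 32.0
```

Touchdown at z = 71. Easing off 1 mm, opening only part way (walls nearby) and rising.

Call:
{"name": "send_rows", "arguments": {"targets": [[0.6, 0, 0, -0.001, 0, 0, 0], [0.6, 0, 0, 0, 0, 0, 0], [0.0, 0, 0, 0, 0, 0, 0], [-0.15, 0, 0, 0, 0, 0, 0], [-0.3, 0, 0, 0, 0, 0, 0], [-0.3, 0, 0, 0, 0, 0, 0], [-0.3, 0, 0, 0, 0, 0, 0], [-0.3, 0, 0, -0.005, 0, 0, 0], [-0.3, 0, 0, -0.01, 0, 0, 0], [-0.3, 0, 0, -0.015, 0, 0, 0]]}}

```text
time_s: 37.1
eef_pos: [495.2, 18.3, 101.5]
ee_rot: [-0.0, 0.707, 0.707, 0.0]
force: [-0.5, 0.9, 0.0]
grip_width: 0.652
grip_force: 0.0
```

Call:
{"name": "send_rows", "arguments": {"targets": [[-0.3, 0, 0, -0.02, 0, 0, 0], [-0.3, 0, 0, -0.025, 0, 0, 0], [-0.3, 0, 0, -0.03, 0, 0, 0], [-0.3, 0, 0, -0.03, 0, 0, 0], [-0.3, 0, 0, -0.03, 0, 0, 0], [-0.3, 0, 0, -0.03, 0, 0, 0], [-0.3, 0, 0, -0.03, 0, 0, 0], [-0.3, 0, -0.01, -0.02, 0, 0, 0], [-0.3, 0, -0.02, 0, 0, 0, 0], [-0.3, 0, 0, 0, 0, 0, 0]]}}

```text
time_s: 38.35
eef_pos: [464.6, 18.3, 316.9]
ee_rot: [0.001, 0.707, 0.707, 0.001]
force: [-0.4, -0.4, -0.2]
grip_width: 0.65
grip_force: 0.0
```

Run:
```python
from h import *
np.set_printoptions(precision=1,suppress=True)
s=ctrl.sense();print(s["eef_pos"],s["force"],s["grip_width"])
W=ctrl.capture("wrist");D=ctrl.capture("side");S=ctrl.capture("scene")
for n,c in(("W",W),("D",D),("S",S)):
  for q,z in(("jar",9),("jar_center",61),("stored_jar",9),("stored_mill",9),("chest_floor",9),("lid_handle",205)):
    print(n,q,[(round(d["score"],2),np.round(d["point"]).tolist(),atz(c,d["point"],z)) for d in ctrl.landmark_of(q,c)])
for q in("stored_jar","stored_mill"): 
  for d in ctrl.boxes_of(q,W): x,y,w,h=d["extent"];print(q,round(d["score"],2),np.round(d["extent"]))
```

```text
[464.6  18.3 316.9] [-0.4 -0.4 -0.2] 0.6503392065112463
W jar [(0.61, [343.0, 186.0], array([494.3,  21.2,   9. ])), (0.59, [281.0, 375.0], array([ 420.6, -216.2,    9. ]))]
W jar_center [(0.94, [346.0, 198.0], array([494.6,  17.3,  61. ])), (0.88, [276.0, 414.0], array([ 419.2, -231. ,   61. ]))]
W stored_jar [(0.83, [340.0, 266.0], array([493.2, -71.7,   9. ]))]
W stored_mill [(0.75, [351.0, 108.0], array([501.7, 103.5,   9. ]))]
W chest_floor [(0.68, [340.0, 190.0], array([490.7,  17.5,   9. ]))]
W lid_handle [(0.73, [625.0, 234.0], array([660.6,  18.6, 205. ]))]
D jar [(0.83, [380.0, 226.0], array([ 420.7, -213.2,    9. ])), (0.81, [327.0, 278.0], array([504.2,  16.7,   9. ]))]
D jar_center [(0.89, [332.0, 266.0], array([495. ,   0.4,  61. ]))]
D stored_jar [(0.59, [341.0, 254.0], array([495.8, -73.6,   9. ]))]
D stored_mill [(0.6, [315.0, 304.0], array([504.6, 105.3,   9. ]))]
D chest_floor [(0.69, [331.0, 274.0], array([496.7,   1.2,   9. ])), (0.63, [331.0, 280.0], array([491.1,  19.1,   9. ]))]
D lid_handle [(0.73, [271.0, 223.0], array([665.5,  20.3, 205. ])), (0.35, [342.0, 253.0], array([459.2,  33.1, 205. ]))]
S jar [(0.96, [168.0, 308.0], array([ 468.7, -417.6,    9. ])), (0.64, [233.0, 276.0], array([ 430.4, -227.1,    9. ]))]
S jar_center [(0.83, [169.0, 285.0], array([ 454.4, -402.7,   61. ])), (0.72, [229.0, 255.0], array([ 406., -223.,   61.]))]
S stored_jar []
S stored_mill []
S chest_floor [(0.72, [328.0, 264.0], array([511.1,  18.4,   9. ])), (0.43, [363.0, 228.0], array([398.5, 222.4,   9. ]))]
S lid_handle [(0.83, [363.0, 228.0], array([670.7,   7.4, 205. ]))]
stored_jar 0.94 [326. 250.  49.  71.]
stored_mill 0.97 [330.  80.  52.  48.]
```

The jar stands at (494,18) on the floor. Its base and centre rays agree, so it is upright. The bystanders are unmoved, the lid is open at the stop, and the robot is clear.

```bash
python3 -c "
from rig import ctrl
print(ctrl.finish_job())"
```

```text
the job is handed in; nothing more can be done
None
```

The lid was led onto its stop and stayed open after I let go. The smallest jar stands upright between the mill and the stored jar, and the job was handed in at about 38.5 s.

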